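Fetch the forceps from behind the reagent bottles

TASK

The forceps lie behind two bottles in the black reagent tray. Move both bottles, upright, to the grey side tray, then lay the forceps in the middle of the dark instrument mat, along the strip marked on it, and only then put each bottle back upright on the ring where it stood. Leave the petri dish and the small roll of tape where they are.

Things in the scene. Friction and masses are not known exactly. Their poses are not given: they have to be found in the camera images.
- salt_center (a point): Translucent white plastic reagent bottle with a red screw cap, standing on one of the two rings of the reagent tray: round body 49 mm in diameter, 105 mm tall in all, about 120 g; the body is straight from 5 to about 67 mm above its underside, then a shoulder, and the cap (28 mm in diameter) takes the top 15 mm. The point is its centre, 52.5 mm above its underside; z is its upright axis.
- dropper_center (a point): Amber dropper bottle with a black rubber bulb, standing on the other ring of the reagent tray: round body 33 mm in diameter up to about 55 mm above its underside, then a shoulder and a collar 24 mm in diameter, then the bulb (13 mm); 102 mm tall in all, about 70 g. The point is its centre, 51 mm above its underside; z is its upright axis.
- forceps_center (a point): Steel forceps lying flat in the reagent tray behind the two bottles (on the far side of them from the robot): 130 mm long along its y axis, 12 mm wide along its x axis at the legs, 10 mm high, about 20 g. The point is its centre, 5 mm above its underside; grasp it across the legs near this point.
- reagent_tray: Black shallow fixed tray, 170 mm (its x axis, pointing away from the robot) by 190 mm (its y axis); floor 4 mm thick, rim 5 mm wide and 10 mm high. Origin: centre of its underside. Two white printed circles of 60 mm diameter, flat on the floor, have their centres at x = -25 mm, y = +37 mm and y = -37 mm; one bottle stands on each, the forceps lie about x = +20 mm, along y.
- side_tray: Grey shallow fixed tray, empty at the start: 120 mm (its x axis) by 200 mm (its y axis); floor 4 mm thick, rim 5 mm wide and 14 mm high. Origin: centre of its underside. Room for both bottles, for instance at y = +45 mm and y = -45 mm.
- mat: Dark flat rubber instrument mat, fixed: 90 mm (its x axis) by 180 mm (its y axis), 4 mm thick, without a rim, with a grey strip 24 by 142 mm along y in its middle. Origin: centre of its underside.
- dish_center (a point): Closed petri dish, round, 92 mm in diameter, 16 mm high, loose on the worktop in front of the trays. The point is its centre. Not to be moved.
- tape_center (a point): Small roll of black tape lying flat in front of the blue mixer (not the roll far off to the right), 58 mm in diameter, 19 mm high, loose on the worktop. The point is its centre. Not to be moved.
Not all that is in view belongs to the job. What is meant by the part that bears salt_center is not yellow, and is the smaller of those in its own colour.

How it is judged:
By the outcome, as a careful person would: the job done as asked, in the order asked, and still so for the second after the job is handed in, with the robot touching nothing.
It also fails if it takes over 128 s, if anything falls off the work surface, if the arm or the gripper's body presses on something with over 40 N, if the wrist force passes 120 N, or if a joint passes its speed limit or range.

ROBOT

A 6-joint arm with a two-finger parallel gripper is mounted at the origin on a cart in front of the work surface, level with it; the furniture and walls round the work are solid. World frame = base frame: x ahead of the robot, y to its left, z up, the work surface at z = 0. Lengths are in m, angles in degrees, forces in N, time in s.
With the tool pointing down it reaches from about 0.275 to 0.825 m from the base axis. Payload 4.9 kg.
Tool frame: the origin (TCP) lies at the very end of the fingers, on their centre line; the grasp point (between the pads) lies 19 mm behind it; z points along the fingers, y is the line along which they close (so a half turn about z gives the same grasp; the last joint's range is limited). The gripper opens to 85 mm and grips with 20 to 120 N. Pads are 22 mm wide; open, the fingers measure 114 mm over their backs; the gripper's body (76 mm by 85 mm) begins 54 mm behind the grasp point. The pads swing forward as they close: fully open they stand 13 mm farther back than shut.
Start: joints at [66.051, 18.69, -11.035, 60.275, 0, 82.311], TCP at [0.154, 0.528, 0.231] pointing down, gripper open.
Joint ranges: [-152.03, 152.03], [-55.5, 102.48], [-74.3, 77.21], [-110.64, 120.58], [-84.22, 78.4], [-180, 180]. Speed limits (degrees/s): [147.25, 147.25, 180, 180, 180, 180].

INTERFACE

Orientations are given as [roll, pitch, yaw] about the fixed x, y, z axes, in that order (R = Rz(yaw) Ry(pitch) Rx(roll)).
In Python, from workcell import readout, viewer, r gives the robot as it stands.
- The arm moves only by the shell command python3 -m inch 'ROWS' [OPENING] [FORCE]. ROWS is JSON, a list that holds one entry, the list of rows, each a list of 4 numbers: the shift along the tool's x, y, z in m, then the turn about the tool's z in rad. In form: [[[dx, dy, dz, twist], ...]]. A call has 1 to 20 rows; each row is the pose to reach, as a shift and turn from the pose commanded when the call began, along the tool's axes at that moment; what a row does not reach only later rows make up. A row lasts 1/10 s, in which the tool goes at most 50 mm and 8.59 degrees, less where a joint would pass 70% of its speed; a pose out of reach is approached as far as the arm can. A call with a gripper value outside its range is refused whole. OPENING is the closure in counts, from 0 (fully open) to 255 (shut), set as the call begins (- or left out, the last holds). The fingers move at their own pace and stop on an object; FORCE is the grip in N (left out, the last holds). Time passes only in rows, so rows that repeat a pose let the fingers close. It gives the time, the measured TCP pose, the force, the opening and the grip force at its end, in the units of the state.
- readout.get_obs(): the state, without advancing time (a new reading comes with each control period).
- viewer.grab_frame(name): name is "scene" or "top"; returns a dict with "color" (480x640x3 uint8, blue, green, red), "depth" (480x640 float32, m along the optical axis (not along the pixel's ray), 0 where there is no reading), "fx", "fy", "cx", "cy" (pixels), "D" ([k1, k2, p1, p2, k3] as OpenCV has them; the pictures are not rectified), "R" (3x3) and "t" (3): a world point X has camera coordinates R X + t. Camera axes: x right, y down, z forward; pixel columns grow to the right and rows downward; lengths in m; the calibration is good to about 2 mm. A picture is of the moment at which its call begins.
- r.close_job(): hands the job in; it is judged then, once.
Trained networks look in the newest picture that a camera, given by its name, has taken for a name from the list of things; names that differ only in an ending like _2 or _b are one class to them, and where a whole thing is asked for, a point or a joint stands for the part that bears it (a point fixed in the world has none). Each returns a list of dicts, best first, with "p" (0 to 1); they miss things now and then, are a little off and sometimes report something else, mostly with a low value. They report only what shows in the picture. A call takes as long as a camera call. They do not tell look-alikes from the thing itself.
- viewer.spot_in(camera, thing): "location" ([row, column] as shares, 0 to 1, of the picture: columns of its width, rows of its height, amid what is visible of it).
- viewer.place_of(camera, thing): "location" ([row, column] as shares, 0 to 1, of the picture: columns of its width, rows of its height: a listed point, or the origin of a listed thing).
The state is a dict: "time_s": time; "joint_positions": joint angles; "joint_vel": joint speeds; "effort": joint torques, N m; "tool_pos": TCP position; "eef_rot": TCP orientation; "contact_force": force on the tool from outside, world axes, zero at the start; "moment": the same for the moment, N m; "gripper_width": opening from 0.0 (shut) to 1.0 (fully open); "gripper_force": force on a finger pad.
Only numpy, scipy, OpenCV 4.12 (cv2) and the standard library are available. Lean on these libraries where they do the work, as an engineer would, in place of code of your own. Each camera call takes 0.05 s, during which the arm holds its last target. There are 200 camera calls.

## Working session

There is one attempt and no reset: what is moved stays moved. The work goes in short steps, Python scripts to look and compute and a shell command to move; the robot and the scene stay as the last step left them, time stands still between calls to the robot, and variables do not carry over. Pictures are saved under pics/ and viewed, at most 14 in all, crops included, and the job is handed in when it is done.

```bash
mkdir -p pics; ls
python3 - <<'E'
from workcell import readout, viewer, r
import cv2
print(readout.get_obs())
for n in("scene","top"):
    f=viewer.grab_frame(n); cv2.imwrite(f"pics/{n}0.png",f["color"])
    print(n,f["fx"],f["D"],f["R"],f["t"])
    for th in("salt_center","dropper_center","forceps_center","reagent_tray","side_tray","mat","dish_center","tape_center"):
        print(th,[(round(d["p"],2),round(d["location"][1]*640),round(d["location"][0]*480)) for d in viewer.place_of(n,th)][:4])
E
```

```text
pics
{'time_s': 0.0, 'joint_positions': array([ 6.60517976e+01,  1.87330845e+01, -1.10913862e+01,  6.02745678e+01,
        4.09608477e-04,  8.23113429e+01]), 'joint_vel': array([-0.00713854, -0.05576651, -0.03679125,  0.03481558, -0.06106868,
        0.05176513]), 'effort': array([-5.93891400e-04, -4.43390751e+01,  2.62445676e+01,  1.53776928e-02,
       -8.78217452e-05,  1.03716826e-05]), 'tool_pos': array([0.15374078, 0.52747535, 0.23049733]), 'eef_rot': array([-1.79901907e+02, -1.36562767e-02,  1.63740443e+02]), 'contact_force': array([-0.6309871 ,  0.0145406 , -0.20800736]), 'moment': array([-0.04474584, -0.00493899,  0.0249584 ]), 'gripper_force': 0.0, 'gripper_width': 1.0013063234327253}
scene 502.8658009790603 [-0.12557728  0.          0.          0.          0.        ] [[ 8.53729868e-01 -5.20715584e-01 -7.69768566e-04]
 [-2.82982341e-01 -4.62716654e-01 -8.40127545e-01]
 [ 4.37111321e-01  7.17459810e-01 -5.42388343e-01]] [-0.50494034  0.18963094  0.8689435 ]
salt_center [(0.85, 344, 294), (0.77, 252, 311), (0.69, 278, 349), (0.42, 324, 196)]
dropper_center [(0.57, 365, 322)]
forceps_center [(0.73, 375, 323)]
reagent_tray [(0.9, 367, 326)]
side_tray [(0.81, 300, 249)]
mat [(0.78, 230, 201)]
dish_center [(0.92, 239, 290)]
tape_center [(0.69, 324, 197)]
top 458.55496915073655 [-0.00391655  0.          0.          0.          0.        ] [[ 0.00518641 -0.99998079 -0.00339398]
 [-0.99196614 -0.00471578 -0.12641572]
 [ 0.12639729  0.00402235 -0.99197155]] [-0.01915213  0.55269515  1.03020272]
salt_center [(0.95, 385, 324), (0.63, 407, 253), (0.62, 438, 327), (0.19, 423, 238)]
dropper_center [(0.77, 436, 262)]
forceps_center [(0.5, 422, 237)]
reagent_tray [(0.67, 420, 248)]
side_tray [(0.6, 299, 234)]
mat [(0.89, 179, 252)]
dish_center [(0.73, 335, 317), (0.35, 180, 249)]
tape_center [(0.64, 333, 316), (0.56, 235, 166)]
```

View pics/scene0.png

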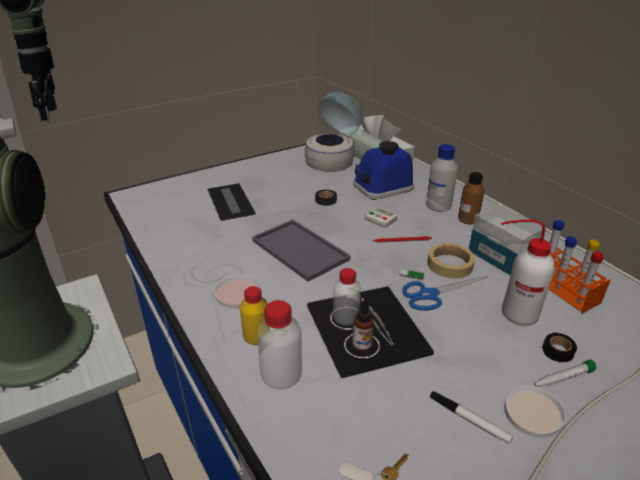

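View pics/top0.png

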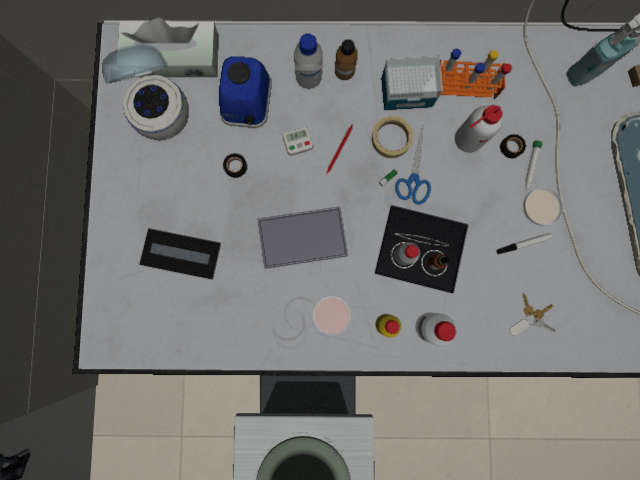

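```bash
cat > h.py <<'E'
import numpy as np, cv2
from workcell import readout, viewer, r
def world(f,uv,z):
    K=np.array([[f["fx"],0,f["cx"]],[0,f["fy"],f["cy"]],[0,0,1]])
    p=cv2.undistortPoints(np.array(uv,float).reshape(-1,1,2),K,np.array(f["D"])).reshape(-1,2)
    R=np.array(f["R"]);t=np.array(f["t"])
    d=np.c_[p,np.ones(len(p))]@R; c=-R.T@t
    return c+d*((z-c[2])/d[:,2])[:,None]
def rect(pts):
    c,s,a=cv2.minAreaRect((pts[:,:2]*1000).astype(np.float32))
    b=cv2.boxPoints((c,s,a)); e=b[1]-b[0],b[2]-b[1]
    l=max(e,key=np.linalg.norm); ang=np.degrees(np.arctan2(l[1],l[0]))
    return np.round(c,1),np.round(s,1),round((ang)%180,1)
def delta(x,y,z,yaw):
    """tool-axis shift and twist from current pose (rows' first entries); yaw=direction of closing line (mod 180)"""
    from scipy.spatial.transform import Rotation as Ro
    o=readout.get_obs(); R=Ro.from_euler('xyz',o["eef_rot"],degrees=True).as_matrix()
    d=R.T@(np.array([x,y,z])-o["tool_pos"])
    cur=np.degrees(np.arctan2(R[1,1],R[0,1])); dy=(yaw-cur+90)%180-90
    print("shift",d.round(4),"twist rad",round(-np.radians(dy),3),"deg",round(dy,1),"j6",o["joint_positions"][5].round(1),"cur closing",cur.round(1), "t",o["time_s"])
E
python3 - <<'E'
from h import *
f=viewer.grab_frame("top"); im=f["color"]
hsv=cv2.cvtColor(im,cv2.COLOR_BGR2HSV)
def comp(mask,box,z,name):
    m=np.zeros(mask.shape,np.uint8); x0,y0,x1,y1=box; m[y0:y1,x0:x1]=mask[y0:y1,x0:x1]
    m=cv2.morphologyEx(m,cv2.MORPH_OPEN,np.ones((3,3)))
    c=max(cv2.findContours(m,0,2)[0],key=cv2.contourArea).reshape(-1,2)
    print(name,rect(world(f,c,z)))
g=cv2.cvtColor(im,cv2.COLOR_BGR2GRAY)
comp((g<60).astype(np.uint8),(365,195,480,300),.01,"reagent")
comp((g<140).astype(np.uint8),(245,195,360,280),.014,"side")
comp((g<60).astype(np.uint8),(130,220,230,285),.004,"mat")
comp(((g>60)&(g<140)).astype(np.uint8),(150,240,213,266),.004,"strip")
# caps
red=((hsv[...,1]>150)&((hsv[...,0]<8)|(hsv[...,0]>172))).astype(np.uint8)
m=np.zeros_like(red);m[235:275,390:425]=red[235:275,390:425]
ys,xs=np.nonzero(m);print("cap",xs.mean(),ys.mean(),world(f,[xs.mean(),ys.mean()],.105))
print("dish",world(f,[332,315],.016),"tape",world(f,[235,165],.019),"yellow/bigwhite",world(f,[[388,325],[438,327]],.06))
for n,uv,z in(("dropper",(436,262),.055),("salt",(407,253),.0565),("forceps",(422,238),.009)): print(n,world(f,uv,z))
c=im[195:300,365:480]; d=f["depth"][195:300,365:480]
cv2.imwrite("pics/crop1.png",cv2.resize(c,None,fx=5.2,fy=5.2,interpolation=cv2.INTER_CUBIC))
E
```

```text
reagent (array([ 534. , -276.9]), array([188.3, 167.7]), np.float32(75.9))
side (array([572.3,  19.2]), array([177.5, 247.1]), np.float32(90.3))
mat (array([520.1, 296.9]), array([177.7,  88. ]), np.float32(79.0))
strip (array([520.7, 297.6]), array([140.7,  23.3]), np.float32(79.0))
cap 411.2992700729927 251.2189781021898 [[ 0.51771757 -0.23305006  0.105     ]]
dish [[ 0.37741349 -0.06536629  0.016     ]] tape [[0.73307037 0.16825162 0.019     ]] yellow/bigwhite [[ 0.35785643 -0.1875185   0.06      ]
 [ 0.35405812 -0.29805866  0.06      ]]
dropper [[ 0.49851719 -0.29914583  0.055     ]]
salt [[ 0.51851097 -0.23366046  0.0565    ]]
forceps [[ 0.55912917 -0.27986932  0.009     ]]
```

View pics/crop1.png

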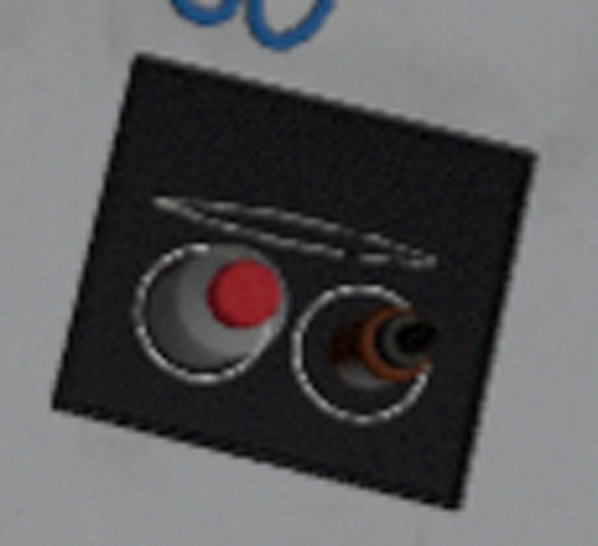

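Candidates: small white bottle in the tray (407,253), yellow bottle (388,325), big white bottle (438,327), and wash bottle (478,128). The description picks the tray one, and the crop confirms it, with its red cap standing inside the left ring. The dropper is in the right ring, and the forceps lie behind both.

Run:
```python
from h import *
f=viewer.grab_frame("top")
s=world(f,[[259,218],[340,207],[347,256],[265,268]],.014); print("side",rect(s))
print("bulb",world(f,[[443.8,259.2]],.100),"salt cap",world(f,[[365+245/5.2,195+294/5.2]],.109))
cr=lambda u,v:(365+u/5.2,195+v/5.2)
print("rings",world(f,[cr(209,312),cr(364,354)],.004))
print("forceps ends",world(f,[cr(153,203),cr(437,262)],.01))
delta(.519,-.234,.2,-14)
```

```text
side (array([558.9,   3.6]), array([120.2, 195.6]), np.float32(98.1))
bulb [[ 0.50118677 -0.30412916  0.1       ]] salt cap [[ 0.51663168 -0.23392906  0.109     ]]
rings [[ 0.51880176 -0.24006046  0.004     ]
 [ 0.49989885 -0.31039653  0.004     ]]
forceps ends [[ 0.56819535 -0.21426494  0.01      ]
 [ 0.54163878 -0.34330088  0.01      ]]
shift [-0.5638 -0.6293  0.0313] twist rad 1.531 deg -87.7 j6 82.3 cur closing 73.7 t 1.0
```

```bash
python3 -m inch '[[[-0.033,-0.037,0,0.08],[-0.066,-0.074,0,0.2],[-0.1,-0.111,0,0.33],[-0.133,-0.148,0,0.45],[-0.166,-0.185,0,0.57],[-0.2,-0.222,0,0.7],[-0.233,-0.259,0,0.82],[-0.266,-0.296,0,0.94],[-0.3,-0.333,0,1.06],[-0.333,-0.37,0,1.18],[-0.366,-0.408,0,1.3],[-0.4,-0.445,0,1.4],[-0.433,-0.482,0,1.45],[-0.466,-0.52,0,1.5],[-0.5,-0.557,0,1.531],[-0.53,-0.59,0,1.531],[-0.555,-0.62,0,1.531],[-0.5638,-0.63,0.01,1.531],[-0.5638,-0.63,0.02,1.531],[-0.5638,-0.63,0.02,1.531]]]' 0 30
python3 - <<'E'
from h import *
delta(.518,-.236,.04,-14)
f=viewer.grab_frame("top"); cv2.imwrite("pics/b.png",cv2.resize(f["color"][180:300,360:480],None,fx=5,fy=5))
E
```

```text
time_s: 3.0
tool_pos: [0.517, -0.2329, 0.209]
eef_rot: [-179.7, -0.1, 76.0]
contact_force: [-0.6, -0.8, 0.8]
gripper_width: 1.001
gripper_force: 0.0
shift [-0.0031  0.0024  0.169 ] twist rad 0.001 deg -0.0 j6 72.2 cur closing -14.0 t 3.0
```

```bash
python3 -m inch '[[[-0.003,0.001,0.03,0],[-0.003,0.001,0.06,0],[-0.003,0.001,0.09,0],[-0.003,0.001,0.12,0],[-0.003,0.001,0.14,0],[-0.003,0.001,0.155,0],[-0.003,0.001,0.166,0],[-0.003,0.001,0.168,0],[-0.003,0.001,0.168,0]]]' 0 30
python3 -m inch '[[[0,0,0,0],[0,0,0,0],[0,0,0,0],[0,0,0,0],[0,0,0,0],[0,0,0,0],[0,0,0,0],[0,0,0,0]]]' 255 30
```

```text
time_s: 3.95
tool_pos: [0.5192, -0.2372, 0.0437]
eef_rot: [180.0, -0.0, 76.1]
contact_force: [0.1, -0.5, 0.2]
gripper_width: 0.996
gripper_force: 0.0
time_s: 4.75
tool_pos: [0.5195, -0.2381, 0.0442]
eef_rot: [179.9, 0.0, 76.0]
contact_force: [-2.1, 1.1, 6.7]
gripper_width: 0.56
gripper_force: 30.8
```

```bash
python3 -m inch '[[[0,0,-0.01,0],[0,0,-0.03,0],[0,0,-0.055,0],[0.01,-0.001,-0.075,0],[0.03,-0.004,-0.08,0],[0.055,-0.007,-0.08,0],[0.085,-0.011,-0.08,0],[0.115,-0.015,-0.08,0],[0.145,-0.018,-0.08,0],[0.175,-0.022,-0.08,0],[0.205,-0.026,-0.08,0],[0.235,-0.03,-0.08,0],[0.26,-0.033,-0.08,0],[0.275,-0.035,-0.08,0],[0.283,-0.0365,-0.08,0],[0.2855,-0.037,-0.08,0],[0.2855,-0.037,-0.08,0],[0.2855,-0.037,-0.06,0],[0.2855,-0.037,-0.04,0],[0.2855,-0.037,-0.03,0]]]'
python3 - <<'E'
from h import *
delta(.5527,.048,.045,-14)
f=viewer.grab_frame("scene"); cv2.imwrite("pics/c.png",cv2.resize(f["color"][180:380,200:450],None,fx=3,fy=3))
E
```

```text
time_s: 6.75
tool_pos: [0.5511, 0.047, 0.0718]
eef_rot: [-179.9, 0.0, 75.9]
contact_force: [0.4, 0.4, -1.6]
gripper_width: 0.563
gripper_force: 31.3
shift [0.0013 0.0013 0.0268] twist rad -0.001 deg 0.1 j6 101.3 cur closing -14.1 t 6.75
```

View pics/c.png

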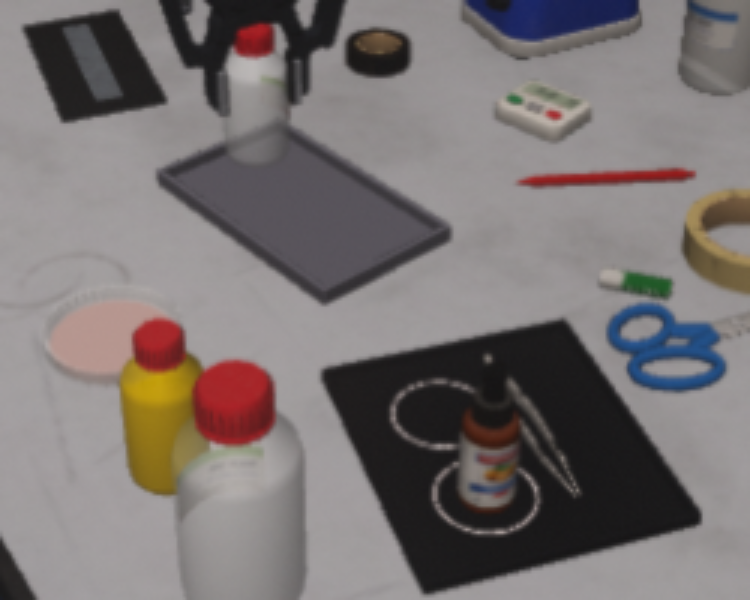

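The bottle is held upright over the far half of the grey tray. Lowering and releasing it.

```bash
python3 -m inch '[[[0,0,0.01,0],[0,0,0.018,0],[0,0,0.024,0],[0,0,0.028,0],[0,0,0.0295,0],[0,0,0.0295,0],[0,0,0.0295,0]]]'
python3 -m inch '[[[0,0,0,0],[0,0,0,0],[0,0,0,0],[0,0,0,0],[0,0,0,0],[0,0,0,0],[0,0,-0.01,0],[0,0,-0.03,0],[0,0,-0.06,0],[0,0,-0.1,0],[0,0,-0.13,0],[0,0,-0.13,0],[0,0,-0.13,0]]]' 0
python3 - <<'E'
from h import *
delta(.501,-.306,.18,-14)
f=viewer.grab_frame("top")
im=f["color"]; cv2.imwrite("pics/d.png",np.hstack([cv2.resize(im[190:290,250:350],(400,400)),cv2.resize(im[200:300,380:480],(400,400))]))
E
```

```text
time_s: 7.5
tool_pos: [0.5521, 0.0482, 0.0443]
eef_rot: [180.0, 0.0, 76.0]
contact_force: [-2.5, -0.5, 3.4]
gripper_width: 0.562
gripper_force: 31.7
time_s: 8.8
tool_pos: [0.5527, 0.0481, 0.175]
eef_rot: [179.9, -0.0, 76.0]
contact_force: [-0.5, -0.5, -0.9]
gripper_width: 1.001
gripper_force: 0.0
shift [-0.3561  0.0354 -0.0051] twist rad 0.0 deg -0.0 j6 101.3 cur closing -14.0 t 8.8
```

View pics/d.png

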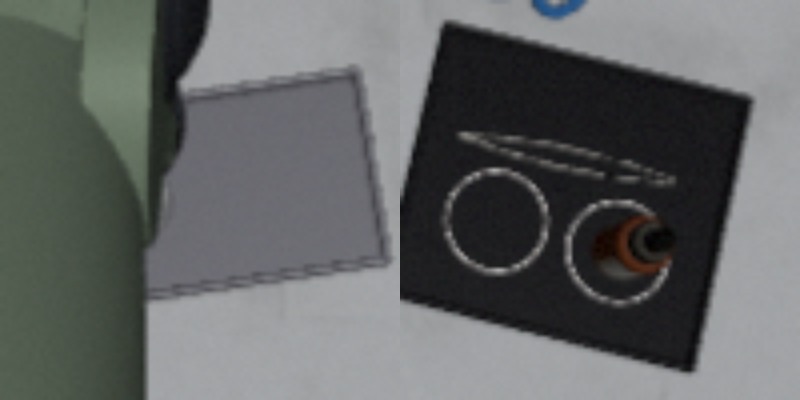

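The salt bottle is out of the tray: its ring is empty at about (404,255). The dropper stands on the right ring at about (434,263). Next is the dropper.

```bash
python3 -m inch '[[[-0.02,0.002,0,0],[-0.06,0.006,0,0],[-0.1,0.01,0,0],[-0.14,0.014,0,0],[-0.18,0.018,0,0],[-0.22,0.022,0,0],[-0.26,0.026,0,0],[-0.3,0.03,0,0],[-0.33,0.033,0,0],[-0.35,0.035,0,0],[-0.358,0.036,0,0],[-0.358,0.036,0,0],[-0.358,0.036,0.03,0],[-0.358,0.036,0.06,0],[-0.358,0.036,0.09,0],[-0.358,0.036,0.115,0],[-0.358,0.036,0.13,0],[-0.358,0.036,0.1365,0],[-0.358,0.036,0.1365,0],[-0.358,0.036,0.1365,0]]]' 0
python3 -m inch '[[[0,0,0,0],[0,0,0,0],[0,0,0,0],[0,0,0,0],[0,0,0,0],[0,0,0,0],[0,0,0,0],[0,0,0,0],[0,0,0,0],[0,0,0,0]]]' 255 30
```

```text
time_s: 10.85
tool_pos: [0.5012, -0.3075, 0.0379]
eef_rot: [180.0, 0.0, 76.1]
contact_force: [1.6, -0.5, -0.1]
gripper_width: 1.001
gripper_force: 0.0
time_s: 11.85
tool_pos: [0.5009, -0.3082, 0.0378]
eef_rot: [180.0, 0.0, 76.0]
contact_force: [-0.9, 0.2, 6.5]
gripper_width: 0.367
gripper_force: 30.0
```

```bash
python3 -m inch '[[[0,0,-0.01,0],[0,0,-0.03,0],[0,0,-0.055,0],[0.01,0,-0.075,0],[0.03,0,-0.08,0],[0.055,0,-0.08,0],[0.085,-0.001,-0.08,0],[0.115,-0.001,-0.08,0],[0.145,-0.001,-0.08,0],[0.175,-0.002,-0.08,0],[0.205,-0.002,-0.08,0],[0.235,-0.002,-0.08,0],[0.255,-0.0025,-0.08,0],[0.268,-0.0025,-0.08,0],[0.2745,-0.0025,-0.08,0],[0.2745,-0.0025,-0.08,0],[0.2745,-0.0025,-0.06,0],[0.2745,-0.0025,-0.04,0],[0.2745,-0.0025,-0.03,0],[0.2745,-0.0025,-0.03,0]]]'
python3 -c "
from h import *
f=viewer.grab_frame('scene'); cv2.imwrite('pics/e.png',cv2.resize(f['color'][180:380,200:450],None,fx=2.4,fy=2.4))"
```

```text
time_s: 13.85
tool_pos: [0.563, -0.0416, 0.0658]
eef_rot: [-179.8, 0.0, 75.9]
contact_force: [-0.6, 0.9, -0.8]
gripper_width: 0.367
gripper_force: 30.0
```

View pics/e.png

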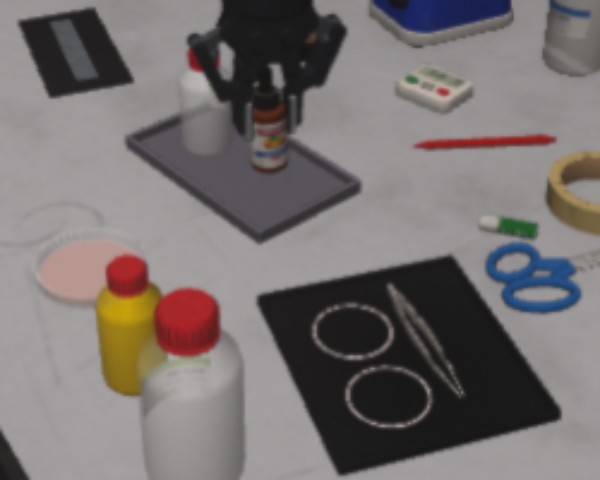

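The salt stands upright in the grey tray, the dropper is held upright beside it, and both rings are empty with the forceps free behind them.

```bash
python3 -m inch '[[[0,0,0.01,0],[0,0,0.018,0],[0,0,0.024,0],[0,0,0.028,0],[0,0,0.0295,0],[0,0,0.0295,0],[0,0,0.0295,0]]]'
python3 -m inch '[[[0,0,0,0],[0,0,0,0],[0,0,0,0],[0,0,0,0],[0,0,0,0],[0,0,0,0],[0,0,-0.01,0],[0,0,-0.03,0],[0,0,-0.06,0],[0,0,-0.1,0],[0,0,-0.13,0],[0,0,-0.13,0],[0,0,-0.13,0]]]' 0
python3 - <<'E'
from h import *
f=viewer.grab_frame("top"); im=f["color"]; g=cv2.cvtColor(im,cv2.COLOR_BGR2GRAY)
# forceps: bright, elongated component in tray
m=np.zeros_like(g); m[205:285,384:460]=(g[205:285,384:460]>55)*255
n,l,s,c=cv2.connectedComponentsWithStats(cv2.dilate(m,np.ones((2,2))))
for i in range(1,n):
    if s[i,4]>25:
        ys,xs=np.nonzero((l==i)&(m>0)); w=world(f,np.c_[xs,ys],.010 if s[i,2]>45 else .004); print(s[i],rect(w),w.mean(0).round(4))
delta(.555,-.279,.15,-12)
print(viewer.place_of("top","forceps_center")[:2])
cv2.imwrite("pics/f.png",cv2.resize(im[210:265,380:460],(800,550),interpolation=cv2.INTER_CUBIC))
E
```

```text
time_s: 14.6
tool_pos: [0.5644, -0.0409, 0.0379]
eef_rot: [-180.0, 0.0, 76.0]
contact_force: [-0.3, -0.2, -0.3]
gripper_width: 0.367
gripper_force: 29.8
time_s: 15.9
tool_pos: [0.565, -0.041, 0.169]
eef_rot: [179.9, -0.0, 76.0]
contact_force: [0.5, -0.2, -1.2]
gripper_width: 1.0
gripper_force: 0.0
[384 205  77  29 864] (array([ 606.1, -280. ]), array([ 65.4, 181.2]), np.float32(90.3)) [ 0.6242 -0.2967  0.01  ]
[394 233  38  13 195] (array([ 561.3, -257.6]), array([88.9, 15.7]), np.float32(78.8)) [ 0.5608 -0.2602  0.004 ]
[434 240  16   8  68] (array([ 547.8, -326.4]), array([33.4, 12.5]), np.float32(83.9)) [ 0.5467 -0.3247  0.004 ]
[390 242  29  28 258] (array([ 518.9, -236. ]), array([61.6, 63.2]), np.float32(134.5)) [ 0.5188 -0.2366  0.004 ]
[421 250  28  28 256] (array([ 500.3, -308.1]), array([61.7, 62.2]), np.float32(178.6)) [ 0.5012 -0.3081  0.004 ]
[455 263   6  23  91] (array([ 475.5, -361.8]), array([ 9.4, 50. ]), np.float32(178.0)) [ 0.4685 -0.3633  0.004 ]
[384 276  35  10 212] (array([ 459.5, -227.5]), array([18.8, 77.9]), np.float32(90.3)) [ 0.4562 -0.2158  0.004 ]
shift [-0.2333  0.0486  0.0178] twist rad -0.035 deg 2.0 j6 92.4 cur closing -14.0 t 15.95
[{'location': [0.4992, 0.6586], 'p': 0.56}]
```

View pics/f.png

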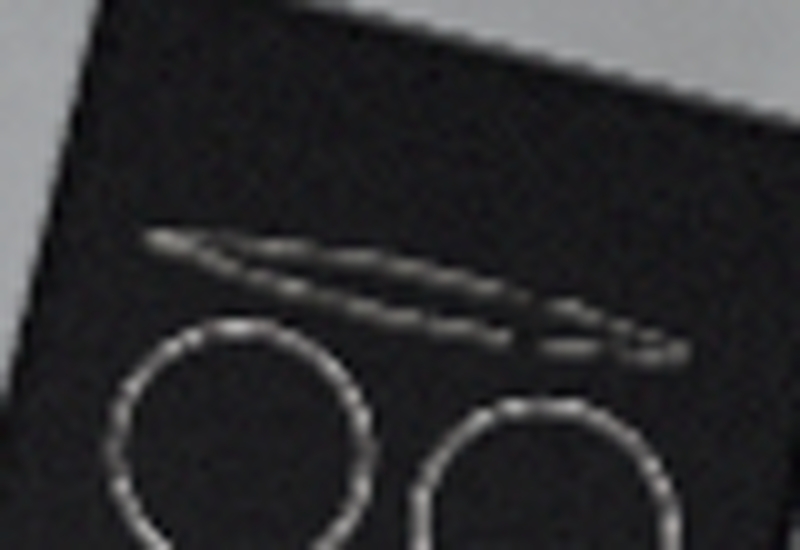

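The forceps run from (394,234) to (449,245) with their centre at (421.6,239.3), which is world (0.555,-0.279), along 78.4°. Reaching for them.

```bash
python3 -m inch '[[[-0.02,0.004,0,0],[-0.06,0.012,0,-0.02],[-0.1,0.021,0,-0.042],[-0.14,0.029,0,-0.042],[-0.18,0.037,0,-0.042],[-0.21,0.044,0.02,-0.042],[-0.228,0.0475,0.05,-0.042],[-0.2333,0.0486,0.08,-0.042],[-0.2333,0.0486,0.11,-0.042],[-0.2333,0.0486,0.135,-0.042],[-0.2333,0.0486,0.15,-0.042],[-0.2333,0.0486,0.156,-0.042],[-0.2333,0.0486,0.16,-0.042],[-0.2333,0.0486,0.162,-0.042],[-0.2333,0.0486,0.162,-0.042],[-0.2333,0.0486,0.162,-0.042]]]' 0
python3 -m inch '[[[0,0,0,0],[0,0,0,0],[0,0,0,0],[0,0,0,0],[0,0,0,0],[0,0,0,0],[0,0,0,0],[0,0,0,0],[0,0,0,0],[0,0,0,0],[0,0,0,0],[0,0,0,0]]]' 255 25
```

```text
time_s: 17.6
tool_pos: [0.556, -0.2794, 0.0068]
eef_rot: [179.9, 0.0, 78.4]
contact_force: [0.1, -0.3, -0.7]
gripper_width: 1.004
gripper_force: 0.0
time_s: 18.8
tool_pos: [0.5554, -0.2792, 0.0059]
eef_rot: [180.0, 0.0, 78.4]
contact_force: [0.1, -0.0, 2.6]
gripper_width: 0.13
gripper_force: 27.5
```

```bash
python3 -m inch '[[[0,0,-0.01,0],[0,0,-0.03,0],[0,0,-0.06,0],[0,0,-0.1,0],[0,0,-0.14,0],[0.01,-0.0027,-0.17,0],[0.03,-0.008,-0.185,0],[0.06,-0.016,-0.19,0],[0.1,-0.027,-0.19,0],[0.14,-0.0377,-0.19,0],[0.18,-0.0484,-0.19,0],[0.22,-0.059,-0.19,0],[0.26,-0.07,-0.19,0],[0.3,-0.081,-0.19,-0.01],[0.34,-0.0915,-0.19,-0.01],[0.38,-0.1023,-0.19,-0.01],[0.42,-0.113,-0.19,-0.01],[0.45,-0.121,-0.19,-0.01],[0.47,-0.1265,-0.19,-0.01],[0.4774,-0.1285,-0.19,-0.01]]]'
python3 -m inch '[[[0.01,-0.0027,0,0],[0.03,-0.008,0,0],[0.055,-0.0148,0,0],[0.07,-0.0188,0.02,0],[0.078,-0.021,0.05,0],[0.08,-0.0215,0.08,0],[0.08,-0.0215,0.11,0],[0.08,-0.0215,0.13,0],[0.08,-0.0215,0.14,0],[0.08,-0.0215,0.14,0],[0.08,-0.0215,0.14,0]]]'
python3 - <<'E'
from h import *
delta(.5204,.2972,.008,-11)
f=viewer.grab_frame("scene"); im=f["color"]; cv2.imwrite("pics/g.png",cv2.resize(im[120:320,160:400],None,fx=2.8,fy=2.8))
f=viewer.grab_frame("top"); g=f["color"][200:300,120:240]; cv2.imwrite("pics/g2.png",cv2.resize(g,None,fx=5,fy=5))
E
```

```text
time_s: 20.8
tool_pos: [0.5231, 0.2169, 0.1949]
eef_rot: [-179.9, 0.0, 79.2]
contact_force: [-0.5, 0.5, 0.5]
gripper_width: 0.139
gripper_force: 27.1
time_s: 21.9
tool_pos: [0.5199, 0.297, 0.0565]
eef_rot: [180.0, -0.0, 79.0]
contact_force: [-0.7, -0.1, 0.1]
gripper_width: 0.137
gripper_force: 27.1
shift [0.0003 0.0004 0.0485] twist rad -0.001 deg 0.0 j6 123.7 cur closing -11.0 t 21.9
```

View pics/g.png

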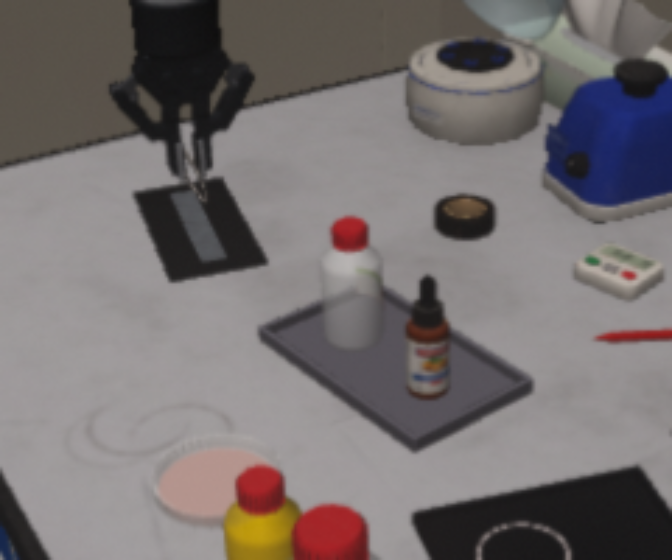

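The forceps are held level above the strip, and both bottles stand upright in the grey tray. Laying them down.

```bash
python3 -m inch '[[[0,0,0.015,0],[0,0,0.03,0],[0,0,0.04,0],[0,0,0.046,0],[0,0,0.049,0],[0,0,0.0495,0],[0,0,0.0495,0],[0,0,0.0495,0]]]'
python3 -m inch '[[[0,0,0,0],[0,0,0,0],[0,0,0,0],[0,0,0,0],[0,0,0,0],[0,0,0,0],[0,0,-0.01,0],[0,0,-0.03,0],[0,0,-0.06,0],[0,0,-0.1,0],[0,0,-0.14,0],[0,0,-0.17,0],[0,0,-0.18,0],[0,0,-0.18,0]]]' 0
python3 - <<'E'
from h import *
delta(.5645,-.041,.19,-14)
E
```

```text
time_s: 22.8
tool_pos: [0.5197, 0.2972, 0.0068]
eef_rot: [180.0, -0.0, 79.0]
contact_force: [0.9, 0.5, -0.5]
gripper_width: 0.135
gripper_force: 27.1
time_s: 24.2
tool_pos: [0.5204, 0.2975, 0.1883]
eef_rot: [179.8, -0.1, 79.0]
contact_force: [0.2, -0.2, -0.9]
gripper_width: 1.001
gripper_force: 0.0
shift [-0.3238  0.1079 -0.002 ] twist rad 0.052 deg -3.0 j6 123.7 cur closing -11.0 t 24.2
```

```bash
python3 -m inch '[[[-0.02,0.007,0,0.02],[-0.06,0.02,0,0.052],[-0.1,0.0333,0,0.052],[-0.14,0.0467,0,0.052],[-0.18,0.06,0,0.052],[-0.22,0.0733,0,0.052],[-0.26,0.0867,0,0.052],[-0.29,0.0967,0,0.052],[-0.315,0.105,0,0.052],[-0.3238,0.108,0,0.052],[-0.3238,0.108,0,0.052],[-0.3238,0.108,0,0.052]]]'
python3 - <<'E'
from h import *
delta(.5645,-.041,.038,-14)
f=viewer.grab_frame("scene"); a=f["color"][160:240,190:310]
f=viewer.grab_frame("top"); b=f["color"][210:290,130:250]
cv2.imwrite("pics/i.png",np.vstack([cv2.resize(x,(450,300)) for x in(a,b)]))
E
```

```text
time_s: 25.4
tool_pos: [0.5628, -0.0405, 0.1853]
eef_rot: [-179.9, -0.0, 76.0]
contact_force: [0.3, -0.6, 0.3]
gripper_width: 1.0
gripper_force: 0.0
shift [-1.000e-04  2.100e-03  1.473e-01] twist rad 0.001 deg -0.0 j6 92.3 cur closing -14.0 t 25.4
```

View pics/i.png

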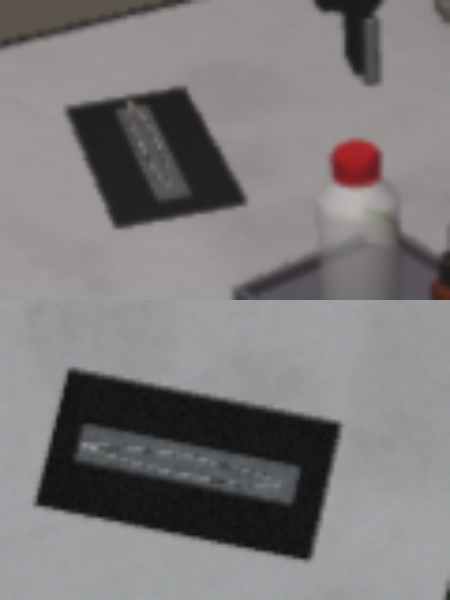

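The forceps lie on the strip, along it and within about 3 mm of the middle. Now the dropper goes back.

```bash
python3 -m inch '[[[0,0,0.03,0],[0,0,0.06,0],[0,0,0.09,0],[0,0,0.115,0],[0,0,0.135,0],[0,0,0.145,0],[0,0,0.1485,0],[0,0,0.1485,0],[0,0,0.1485,0]]]' 0 30
python3 -m inch '[[[0,0,0,0],[0,0,0,0],[0,0,0,0],[0,0,0,0],[0,0,0,0],[0,0,0,0],[0,0,0,0],[0,0,0,0],[0,0,0,0],[0,0,0,0]]]' 255 30
python3 -c "
from h import *
delta(.5007,-.3081,.038,-14)"
```

```text
time_s: 26.4
tool_pos: [0.5644, -0.0413, 0.0388]
eef_rot: [179.9, -0.0, 76.0]
contact_force: [0.5, -0.1, 1.1]
gripper_width: 1.003
gripper_force: 0.0
time_s: 27.4
tool_pos: [0.564, -0.0415, 0.0382]
eef_rot: [180.0, 0.0, 76.0]
contact_force: [-0.3, -0.4, 4.7]
gripper_width: 0.371
gripper_force: 30.0
shift [-2.74e-01  3.00e-03  2.00e-04] twist rad 0.0 deg -0.0 j6 92.3 cur closing -14.0 t 27.4
```

```bash
python3 -m inch '[[[0,0,-0.01,0],[0,0,-0.03,0],[0,0,-0.055,0],[-0.01,0,-0.075,0],[-0.03,0,-0.08,0],[-0.055,0,-0.08,0],[-0.085,0.001,-0.08,0],[-0.115,0.001,-0.08,0],[-0.145,0.001,-0.08,0],[-0.175,0.002,-0.08,0],[-0.205,0.002,-0.08,0],[-0.235,0.0025,-0.08,0],[-0.255,0.003,-0.08,0],[-0.268,0.003,-0.08,0],[-0.274,0.003,-0.08,0],[-0.274,0.003,-0.08,0],[-0.274,0.003,-0.06,0],[-0.274,0.003,-0.04,0],[-0.274,0.003,-0.025,0],[-0.274,0.003,-0.02,0]]]'
python3 -m inch '[[[0,0,0.008,0],[0,0,0.014,0],[0,0,0.018,0],[0,0,0.0195,0],[0,0,0.0197,0],[0,0,0.0197,0],[0,0,0.0197,0],[0,0,0.0197,0]]]'
```

```text
time_s: 29.4
tool_pos: [0.4995, -0.3058, 0.0561]
eef_rot: [-179.8, -0.1, 76.1]
contact_force: [-0.3, -0.1, -1.1]
gripper_width: 0.368
gripper_force: 29.9
time_s: 30.2
tool_pos: [0.5005, -0.3082, 0.0383]
eef_rot: [180.0, 0.0, 76.0]
contact_force: [0.3, -0.0, -0.3]
gripper_width: 0.368
gripper_force: 30.0
```

```bash
python3 -m inch '[[[0,0,0,0],[0,0,0,0],[0,0,0,0],[0,0,0,0],[0,0,0,0],[0,0,0,0],[0,0,-0.01,0],[0,0,-0.03,0],[0,0,-0.06,0],[0,0,-0.1,0],[0,0,-0.14,0],[0,0,-0.145,0],[0,0,-0.145,0]]]' 0
python3 -c "
from h import *
delta(.5523,.0482,.0445,-14)"
```

```text
time_s: 31.5
tool_pos: [0.5013, -0.3088, 0.1854]
eef_rot: [179.8, 0.1, 76.0]
contact_force: [-0.3, -0.6, -0.5]
gripper_width: 0.996
gripper_force: 0.0
shift [ 0.359  -0.0372  0.1401] twist rad 0.0 deg -0.0 j6 65.2 cur closing -14.0 t 31.5
```

```bash
python3 -m inch '[[[0.02,-0.002,0,0],[0.06,-0.006,0,0],[0.1,-0.01,0,0],[0.14,-0.0145,0,0],[0.18,-0.0187,0,0],[0.22,-0.0228,0,0],[0.26,-0.027,0,0],[0.3,-0.031,0,0],[0.335,-0.0347,0,0],[0.352,-0.0365,0,0],[0.3585,-0.037,0,0],[0.3585,-0.037,0,0],[0.3585,-0.037,0.03,0],[0.3585,-0.037,0.06,0],[0.3585,-0.037,0.09,0],[0.3585,-0.037,0.115,0],[0.3585,-0.037,0.13,0],[0.3585,-0.037,0.138,0],[0.3585,-0.037,0.1385,0],[0.3585,-0.037,0.1385,0]]]' 0
python3 -m inch '[[[0,0,0,0],[0,0,0,0],[0,0,0,0],[0,0,0,0],[0,0,0,0],[0,0,0,0],[0,0,0,0],[0,0,0,0],[0,0,0,0]]]' 255 30
python3 -c "
from h import *
delta(.5193,-.2372,.0445,-14)"
```

```text
time_s: 33.5
tool_pos: [0.5513, 0.0481, 0.045]
eef_rot: [180.0, 0.0, 76.0]
contact_force: [-0.2, -0.3, -0.1]
gripper_width: 1.001
gripper_force: 0.0
time_s: 34.4
tool_pos: [0.5517, 0.0488, 0.0455]
eef_rot: [179.9, -0.0, 76.0]
contact_force: [-0.1, -0.5, 6.5]
gripper_width: 0.564
gripper_force: 30.6
shift [-0.2854  0.0376  0.001 ] twist rad 0.001 deg -0.0 j6 101.4 cur closing -14.0 t 34.4
```

```bash
python3 -m inch '[[[0,0,-0.01,0],[0,0,-0.03,0],[0,0,-0.055,0],[-0.01,0.001,-0.075,0],[-0.03,0.004,-0.08,0],[-0.055,0.007,-0.08,0],[-0.085,0.011,-0.08,0],[-0.115,0.015,-0.08,0],[-0.145,0.019,-0.08,0],[-0.175,0.023,-0.08,0],[-0.205,0.027,-0.08,0],[-0.235,0.031,-0.08,0],[-0.262,0.0345,-0.08,0],[-0.277,0.0365,-0.08,0],[-0.2854,0.0375,-0.08,0],[-0.2854,0.0375,-0.08,0],[-0.2854,0.0375,-0.06,0],[-0.2854,0.0375,-0.04,0],[-0.2854,0.0375,-0.025,0],[-0.2854,0.0375,-0.02,0]]]'
python3 -m inch '[[[0,0,0.008,0],[0,0,0.014,0],[0,0,0.018,0],[0,0,0.0195,0],[0,0,0.0197,0],[0,0,0.0197,0],[0,0,0.0197,0],[0,0,0.0197,0]]]'
```

```text
time_s: 36.4
tool_pos: [0.5175, -0.235, 0.063]
eef_rot: [-179.8, -0.1, 76.1]
contact_force: [0.1, -0.4, -1.0]
gripper_width: 0.562
gripper_force: 31.4
time_s: 37.2
tool_pos: [0.5185, -0.2371, 0.0455]
eef_rot: [180.0, -0.0, 76.0]
contact_force: [-1.6, 1.2, 5.9]
gripper_width: 0.565
gripper_force: 32.0
```

Release, rise, and move back clear of the scene for a final look.

```bash
python3 -m inch '[[[0,0,0,0],[0,0,0,0],[0,0,0,0],[0,0,0,0],[0,0,0,0],[0,0,0,0],[0,0,-0.01,0],[0,0,-0.03,0],[0,0,-0.06,0],[0,0,-0.1,0],[0,0,-0.14,0],[0,0,-0.17,0],[0,0,-0.19,0],[0.03,0,-0.19,0],[0.07,0,-0.19,0],[0.11,0,-0.19,0],[0.15,0,-0.19,0],[0.18,0,-0.19,0],[0.2,0,-0.19,0],[0.2,0,-0.19,0]]]' 0
python3 - <<'E'
from h import *
f=viewer.grab_frame("scene"); a=f["color"][180:390,190:450]
f=viewer.grab_frame("top"); im=f["color"]; b=im[195:300,365:470]; c=im[225:280,130:235]
cv2.imwrite("pics/j.png",np.hstack([cv2.resize(a,(460,372)),np.vstack([cv2.resize(b,(330,330)),cv2.resize(c,(330,173))])[:372]]))
cv2.imwrite("pics/j.png",cv2.copyMakeBorder(cv2.resize(a,(460,372)),0,131,0,0,0)); cv2.imwrite("pics/j.png",np.hstack([cv2.imread("pics/j.png"),np.vstack([cv2.resize(b,(330,330)),cv2.resize(c,(330,173))])]))
E
```

```text
time_s: 39.2
tool_pos: [0.5671, -0.0407, 0.2357]
eef_rot: [180.0, -0.0, 76.2]
contact_force: [0.5, -0.7, -0.2]
gripper_width: 0.997
gripper_force: 0.0
```

View pics/j.png

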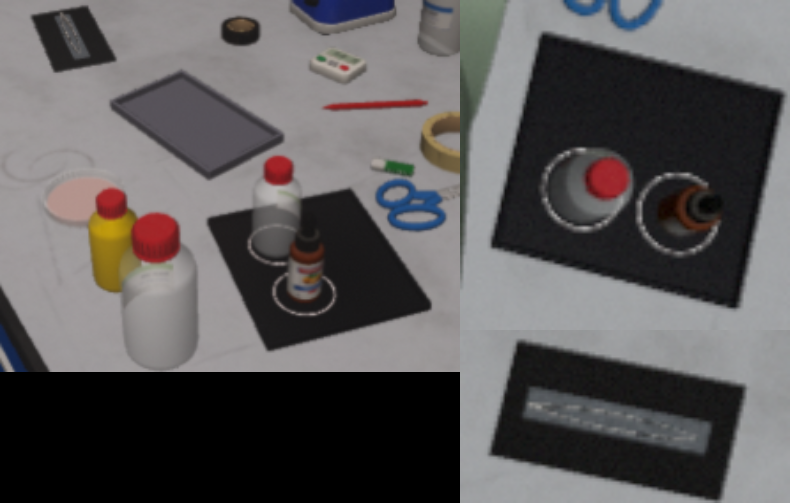

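Both bottles stand upright in their rings, the forceps lie on the strip, and the dish and tape are where they were. Handing in.

```bash
python3 -c "
from h import *
print(r.close_job())"
```

```text
the job is handed in; nothing more can be done
None
```

I handed the job in at about 39 s of robot time: the forceps lie on the mat strip about 3 mm off its middle lengthwise, both bottles are back upright on their rings, and the dish and tape were not touched.

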